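Slide the guide plate home under the jig's sprung clips

TASK

Pick up the aluminium drill-guide plate by its wooden grip block, lay it on the bed of the drilling jig with its thin nose towards the two sprung clips, and slide it under them, so that both clips ride up over the nose and snap down into the plate's cross recess. Push it gently on (pressing it against the stop with no more than about 12 N) until its nose is fully home against the end stop, whose setting you must find by feel, then let go. Leave the jig and everything else on the bench where it is.

Things in the scene. Friction and masses are not known exactly. Their poses are not given: they have to be found in the camera images.
- plate: aluminium guide plate 150 (x) x 60 (y) x 10 mm (z), about 0.22 kg, with an upright wooden grip block near its rear and three brass bushes ahead of it; lies flat on the bench at the start. Origin at the centre of its underside, x towards the nose, z up. The front 16 mm (x = +59 to +75) slope down to a nose edge 4 mm thick.
- plate_nose (a point): middle of the plate's nose edge, at its underside: 75 mm ahead of the plate's origin; axes as the plate
- plate_recess (a point): centre of the floor of the plate's cross recess, 29 mm ahead of the plate's origin, 6 mm above its underside. The recess is 40 mm long (x = +9 to +49), 4 mm deep, over the full width. Between it and the sloping nose is a land 10 mm thick, x = +49 to +59 mm.
- plate_grip (a point): centre of the grip block, 53 mm behind the plate's origin and 30 mm above its underside. The block is 32 mm long (x), 22 mm wide (y: grasp here) and stands from 10 to 44 mm above the underside; flat sides.
- jig: drilling jig fixed to the bench: plywood bed 210 (x) x 120 (y) mm, its top 16 mm above the bench. Origin at the centre of its underside, x the direction in which the plate is slid in, z up; open mouth at -x. Two wooden fences 8 mm high, x = -25 to +95 mm, leave a channel 64 mm wide; they flare outwards from x = -25 to -72 mm. Its tallest parts stand 30 mm above the bed (40 mm with clips lifted).
- jig_mouth (a point): point on the bed's top, on the centre line right under the clip rollers: 10 mm ahead of the jig's origin, 16 mm above the bench; axes as the jig. Both clips are hinged 80 mm further in, side by side, and reach back to here. The bed's middle is a slippery white laminate strip.
- jig_stop_slot (a point): middle of the end stop's setting range, on the bed's top, 56 mm ahead of the jig's origin. The stop is a steel block 16 mm wide on the centre line, clamped and unyielding; its face is set anywhere from 14 mm before to 14 mm beyond this point. Its setting is not reported: feel for it. With the plate home the rollers are always inside its recess.
- clip_left (a joint): hinge of the clip at the jig's +y side, rad: 0 = at rest, the roller's underside 5 mm above the bed; about 0.06 on the 10 mm land, 0.01 in the recess. Roller 18 mm off the centre line, radius 5 mm, width 14 mm; spring 2 to 3 N at the roller. Driving both clips up the slope takes a push of some 6 to 14 N in all, sliding on with the rollers in the recess 1 to 5 N.
- clip_right (a joint): the same hinge of the clip at the jig's -y side
- screw_tin: round open tin of screws, 67 mm across, 32 mm high, bystander; origin at the centre of its underside
- offcut_small: small pine offcut 45x75x18 mm, bystander; origin at the centre of its underside
- try_square: try square with wooden stock and steel blade, lying flat, 196x115x18 mm, bystander; origin at the centre of its underside
- glue_bottle: upright glue bottle 53 mm wide, 168 mm high, bystander; origin at the centre of its underside
- sand_block: sanding block 46x110x40 mm, bystander; origin at the centre of its underside
There are look-alikes about, which are no part of the job. What is shaped like the plate but blue or orange is not meant.

How it is judged:
By the outcome, as a careful person would: the job done as asked, in the order asked, and still so for the second after the job is handed in, with the robot touching nothing.
It also fails if it takes over 64 s, if anything falls off the work surface, if the arm or the gripper's body presses on something with over 40 N, if the wrist force passes 120 N, or if a joint passes its speed limit or range.

ROBOT

A 6-joint arm with a two-finger parallel gripper is mounted at the origin on a cart in front of the work surface, level with it; the furniture and walls round the work are solid. World frame = base frame: x ahead of the robot, y to its left, z up, the work surface at z = 0. Lengths are in mm, angles in rad, forces in N, time in s.
With the tool pointing down it reaches from about 275 to 750 mm from the base axis. Payload 10.2 kg.
Tool frame: the origin (TCP) lies at the very end of the fingers, on their centre line; the grasp point (between the pads) lies 19 mm behind it; z points along the fingers, y is the line along which they close (so a half turn about z gives the same grasp; the last joint's range is limited). The gripper opens to 85 mm and grips with 20 to 120 N. Pads are 22 mm wide; open, the fingers measure 114 mm over their backs; the gripper's body (76 mm by 85 mm) begins 54 mm behind the grasp point. The pads swing forward as they close: fully open they stand 13 mm farther back than shut.
Start: joints at [-1.39, 0.313, 1.498, -0, 1.331, -0.223], TCP at [206.269, -482.788, 231.294] pointing down, gripper open.
Joint ranges: [-2.94, 2.94], [-0.97, 2.17], [0.19, 2.56], [-1.23, 4.37], [0.02, 3.11], [-2.88, 2.88]. Speed limits (rad/s): [2.39, 2.39, 3.01, 3.14, 3.14, 3.14].

INTERFACE

Orientations are given as a unit quaternion [w, x, y, z].
In Python, from rig import * gives the robot as it stands. The module is installed in compiled form; this text tells all that it offers.
- The arm moves only by the shell command python3 -m crank 'ROWS' [FORCE]. ROWS is JSON, a list that holds one entry, the list of rows, each a list of 7 numbers: the shift along the tool's x, y, z in units of 25 mm (1.0 is 25 mm), then the turn, a rotation vector about the tool's x, y, z in units of 8 degrees (1.0 is 8 degrees), then the finger opening in mm, from 0 to 85.4. A call has exactly 8 rows; each row shifts and turns the commanded pose from where the row before left it, along the tool's axes as they then stand; what a row does not reach is not made up. A row lasts 1/10 s, in which the tool goes at most 50 mm and 8.59 degrees, less where a joint would pass 70% of its speed; a pose out of reach is approached as far as the arm can. A call is refused whole if a number of a shift passes 1 or a number of a turn 1, either way. A call with a gripper value outside its range is refused whole. The fingers move at their own pace and stop on an object; FORCE is the grip in N (left out, the last holds). Time passes only in rows, so rows that do not move let the fingers close, or fill a call up. It gives the time, the measured TCP pose, the force, the opening and the grip force at its end, in the units of the state.
- sense(): the state, without advancing time (a new reading comes with each control period).
- capture(name): name is "scene" or "side" or "wrist"; returns the picture (420x560x3 uint8, blue, green, red); there is no depth.
- camera_model(name): a dict with "fx", "fy", "cx", "cy" (pixels), "k1" (the pictures are not rectified: a ray, as slopes to the right and down, at radius r is drawn at 1 + k1 r^2 times it, then the intrinsics apply), "world_from_camera" (4x4, takes a point from camera to world coordinates); the wrist camera has in their place "T_tool_cam" (4x4, takes a point from camera to tool coordinates, whose origin is the TCP and whose axes are the flange's). Camera axes: x right, y up, looking along -z (the intrinsics and any distortion apply to the point x, -y, -z); pixel columns grow to the right and rows downward; lengths in mm; the calibration is good to about 2 mm. A picture is of the moment at which its call begins: read the wrist's pose just before it. camera_model takes no time and is no camera call.
- finish_job(): hands the job in; it is judged then, once.
The state is a dict: "time_s": time; "joints": joint angles; "dq": joint speeds; "tau": joint torques, N m; "eef_pos": TCP position; "ee_rot": TCP orientation; "force": force on the tool from outside, world axes, zero at the start; "wrist_torque": the same for the moment, N m; "grip_width": opening from 0.0 (shut) to 1.0 (fully open); "grip_force": force on a finger pad.
Only numpy, scipy, OpenCV 4.12 (cv2) and the standard library are available. Lean on these libraries where they do the work, as an engineer would, in place of code of your own. Each camera call takes 0.05 s, during which the arm holds its last target. There are 200 camera calls.

## Working session

There is one attempt and no reset: what is moved stays moved. The work goes in short steps, Python scripts to look and compute and a shell command to move; the robot and the scene stay as the last step left them, time stands still between calls to the robot, and variables do not carry over. Pictures are saved under pics/ and viewed, at most 10 in all, crops included, and the job is handed in when it is done.

```bash
mkdir -p pics
cat > h.py <<'E'
from rig import *
import numpy as np, cv2
from scipy.spatial.transform import Rotation as R
def save(n,f):
    im=capture(n); cv2.imwrite('pics/'+f,im); return im
def T_tool():
    s=sense(); T=np.eye(4); q=s['ee_rot']; T[:3,:3]=R.from_quat([q[1],q[2],q[3],q[0]]).as_matrix(); T[:3,3]=s['eef_pos']; return T
def pix2plane(n,uv,z,T=None):
    m=camera_model(n)
    W=np.array(m['world_from_camera']) if n!='wrist' else T@np.array(m['T_tool_cam'])
    out=[]
    for (u,v),zz in zip(uv,np.broadcast_to(z,len(uv))):
        d=np.array([(u-m['cx'])/m['fx'],(v-m['cy'])/m['fy']]); p=d.copy()
        for _ in range(20): p=d/(1+m['k1']*(p@p))
        r=W[:3,:3]@np.array([p[0],-p[1],-1]); o=W[:3,3]
        out.append(o+r*(zz-o[2])/r[2])
    return np.array(out)
E
python3 - <<'E'
from h import *
np.set_printoptions(precision=3,suppress=True)
s=sense();print(s)
a=save('scene','a.png');b=save('side','b.png')
for n in('scene','side','wrist'):print(n,camera_model(n))
E
```

```text
{'time_s': 0.0, 'joints': array([-1.39 ,  0.313,  1.498,  0.   ,  1.331, -0.223]), 'dq': array([-0.001, -0.002, -0.   ,  0.002, -0.001, -0.001]), 'tau': array([ -0.003, -41.227, -25.974,  -0.   ,   0.004,   0.   ]), 'eef_pos': array([ 206.212, -482.534,  230.728]), 'ee_rot': array([-0.001,  0.98 ,  0.201,  0.   ]), 'force': array([-0.592, -0.256, -0.093]), 'wrist_torque': array([-0.018, -0.031, -0.006]), 'grip_force': 0.0, 'grip_width': 0.9992158504669916}
scene {'fx': 450.80482455192464, 'fy': 450.80482455192464, 'cx': 282.9603988032082, 'cy': 218.04999531795144, 'k1': -0.025082729712450853, 'world_from_camera': array([[ -0.861,   0.302,  -0.409,  41.601],
       [ -0.508,  -0.525,   0.683, 849.628],
       [ -0.008,   0.796,   0.605, 769.92 ],
       [  0.   ,   0.   ,   0.   ,   1.   ]])}
side {'fx': 399.1259114397363, 'fy': 399.1259114397363, 'cx': 273.7516091092341, 'cy': 202.4437004160916, 'k1': -0.07536199317715857, 'world_from_camera': array([[  -0.999,   -0.018,    0.034,  598.207],
       [   0.038,   -0.485,    0.874, 1142.267],
       [   0.001,    0.874,    0.485,  666.677],
       [   0.   ,    0.   ,    0.   ,    1.   ]])}
wrist {'fx': 339.8374713865134, 'fy': 339.8374713865134, 'cx': 278.7862709516444, 'cy': 211.66435147163395, 'k1': -0.08236683060618558, 'T_tool_cam': array([[   0.   ,    0.965,    0.263,   65.869],
       [   1.   ,   -0.   ,    0.001,    0.617],
       [   0.001,    0.263,   -0.965, -142.966],
       [   0.   ,    0.   ,    0.   ,    1.   ]])}
```

View pics/a.png

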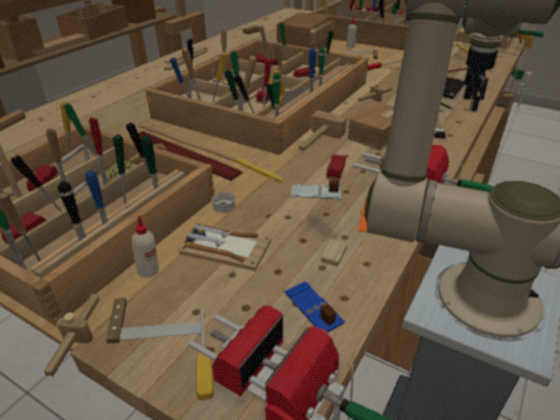

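View pics/b.png

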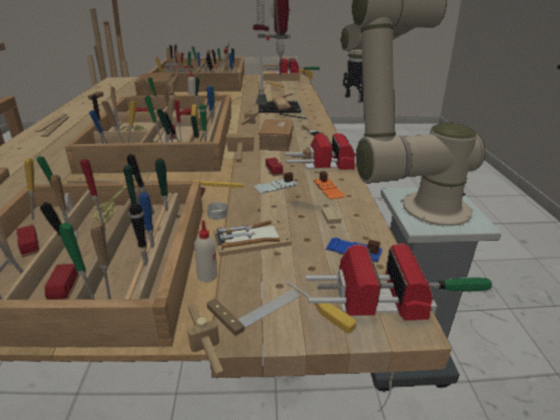

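Candidates: the aluminium plate at scene (315,191) / side (276,185), a blue look-alike at scene (315,305) / side (355,248), and an orange one at scene (363,218) / side (328,187). I choose the aluminium one. The jig is at scene (225,243) / side (250,235), with its clips on the left of the picture, so its mouth is at the right. I'll check both in one close crop.

Run:
```python
import cv2,numpy as np
a=cv2.imread('pics/a.png');b=cv2.imread('pics/b.png')
def c(im,x,y):return cv2.resize(im[y:y+60,x:x+80],(400,300),interpolation=cv2.INTER_CUBIC)
def c2(im,x,y):return cv2.resize(im[y:y+75,x:x+100],(400,300),interpolation=cv2.INTER_CUBIC)
cv2.imwrite('pics/c.png',np.vstack([np.hstack([c(a,275,160),c2(a,175,205)]),np.hstack([c(b,240,155),c2(b,205,200)])]))
```

```text
(no output)
```

View pics/c.png

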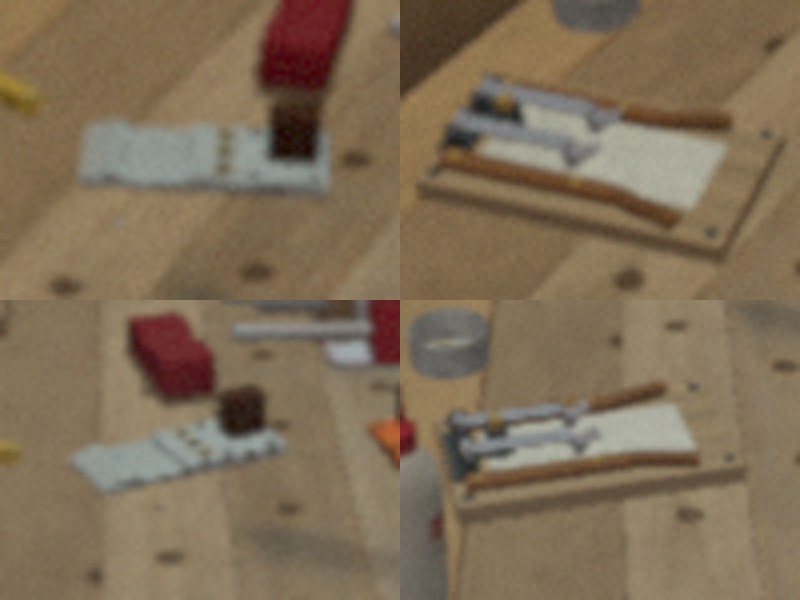

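The crop shows the bare aluminium plate with the dark grip block (nose to the left), a red sanding block right beside the grip, and the jig with its mouth to the right. The plate corners are at scene (292,184), (290,197), (341,198) and the jig corners at scene (255,269), (271,239), (180,254).

Run:
```python
from h import *
np.set_printoptions(precision=1,suppress=True)
P=lambda n,uv,z:print(n,pix2plane(n,uv,z).tolist() and pix2plane(n,uv,z))
P('scene',[(292,184.4),(290.4,197),(341,198.4)],[4,0,0])
P('side',[(260.6,193.4),(254.6,186.6),(297,183.4)],[0,4,10])
print('jig')
P('scene',[(255.5,269.5),(271.2,239.5),(180,253.8)],[0,16,0])
P('side',[(290.5,241.2),(285.5,219.5),(220.5,251)],16)
```

```text
scene [[ 622.1 -177.3    4. ]
 [ 595.  -120.     0. ]
 [ 460.2 -188.8    0. ]]
side [[ 596.3 -126.6    0. ]
 [ 617.9 -173.7    4. ]
 [ 460.6 -182.5   10. ]]
jig
scene [[513.8 194.5   0. ]
 [530.3  93.8  16. ]
 [713.4 243.3   0. ]]
side [[513.6 200.9  16. ]
 [520.3  81.7  16. ]
 [710.2 241.4  16. ]]
```

```bash
python3 -m crank '[[[0.95,-0.33,0,0,0,0,85],[0.95,-0.33,0,0,0,0,85],[0.95,-0.33,0,0,0,0,85],[0.95,-0.33,0,0,0,0,85],[0.95,-0.33,0,0,0,0,85],[0.95,-0.33,0,0,0,0,85],[0.95,-0.33,0,0,0,0,85],[0.95,-0.33,0,0,0,0,85]]]'
python3 -m crank '[[[0.95,-0.33,0,0,0,0,85],[0.95,-0.33,0,0,0,0,85],[0.95,-0.33,0,0,0,0,85],[0.95,-0.33,0,0,0,0,85],[0.95,-0.33,0,0,0,0,85],[0.95,-0.33,0,0,0,0,85],[0,0,0,0,0,0,60],[0,0,0,0,0,0,50]]]'
python3 - <<'E'
from h import *
s=sense();print(s['eef_pos'],s['ee_rot'],s['time_s'],s['grip_width'],s['force']);T=T_tool();np.save('T1.npy',T)
im=save('wrist','d.png')
cv2.imwrite('pics/d2.png',cv2.resize(im,(800,600),interpolation=cv2.INTER_CUBIC))
E
```

```text
time_s: 0.9
eef_pos: [355.7, -346.6, 231.0]
ee_rot: [-0.0, 0.98, 0.201, -0.0]
force: [0.7, -0.6, 0.7]
grip_width: 0.993
grip_force: 0.0
time_s: 1.7
eef_pos: [466.5, -245.8, 231.0]
ee_rot: [-0.0, 0.98, 0.201, -0.0]
force: [-0.0, 0.4, -0.7]
grip_width: 0.686
grip_force: 0.0
[ 466.50919381 -245.81973125  230.95001135] [-2.10183222e-04  9.79599417e-01  2.00959786e-01 -3.19834591e-04] 1.7 0.686466869392738 [-0.00969347  0.43182153 -0.65269639]
```

View pics/d2.png

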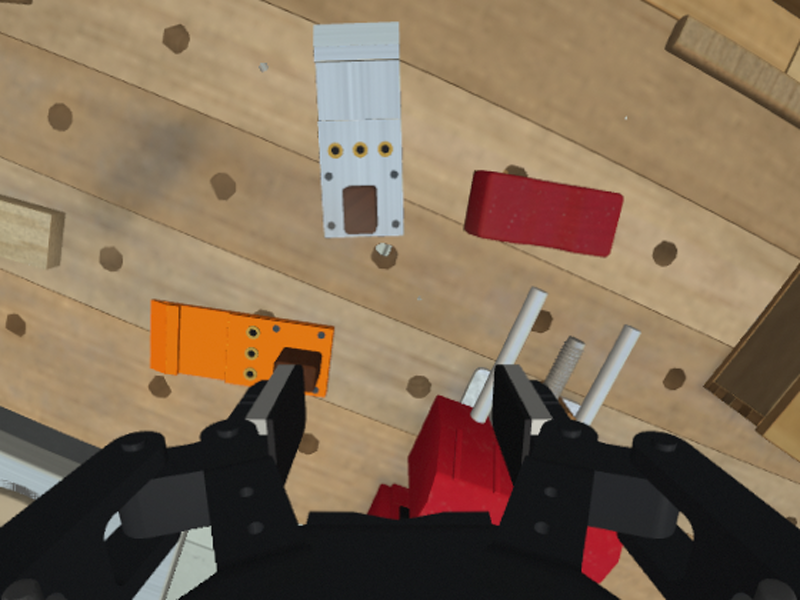

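The wrist view shows the plate with its nose up the picture: nose corners at (313,24) and (398,22), rear corners at (325,238) and (403,236), grip top centred at (361,209). The red sanding block is well clear to the right, and the orange look-alike is below left.

Run:
```python
from h import *
np.set_printoptions(precision=1,suppress=True)
T=np.load('T1.npy')
px=np.array([(313,24),(398,22),(315,61),(400,59),(325,237),(403,236),(335,150),(360,150),(385,149),(343,186),(377,186),(378,233),(343,234)])*.7
W=pix2plane('wrist',px,[4,4,10,10,8,8,10,10,10,44,44,44,44],T)
print(W)
n=W[:2].mean(0);r=W[4:6].mean(0);g=W[9:].mean(0);d=n-r
print('len',np.linalg.norm(d[:2]),'yaw',np.degrees(np.arctan2(d[1],d[0])),'cen',(n+r)/2,'grip',g)
v=(d/np.linalg.norm(d[:2]))
gp=(n+r)[:2]/2-53*v[:2];print('grip pred',gp)
ex,ey=T[:2,0],T[:2,1];print('tool yaw',np.degrees(np.arctan2(ex[1],ex[0])))
for q in(gp,g[:2]):
  dl=q-T[:2,3];print('move tool x,y units',dl@ex/25,dl@ey/25)
```

```text
[[ 597.1 -124.9    4. ]
 [ 621.4 -179.5    4. ]
 [ 573.8 -136.8   10. ]
 [ 598.  -191.    10. ]
 [ 460.8 -188.3    8. ]
 [ 484.6 -242.2    8. ]
 [ 522.8 -172.2   10. ]
 [ 529.9 -188.9   10. ]
 [ 537.6 -205.2   10. ]
 [ 503.8 -190.2   44. ]
 [ 512.6 -211.    44. ]
 [ 484.  -223.7   44. ]
 [ 474.  -202.    44. ]]
len 150.4115214036628 yaw 24.771810463855992 cen [ 541.  -183.7    6. ] grip [ 493.6 -206.7   44. ]
grip pred [ 492.9 -205.9]
tool yaw 23.186190717320585
move tool x,y units 1.597033206183578 -1.0516029768102841
move tool x,y units 1.6128252333089454 -1.0110653021205491
```

```bash
python3 -m crank '[[[0.4,-0.26,0.5,0,0,-0.1,60],[0.4,-0.26,0.5,0,0,-0.09,60],[0.4,-0.26,0.5,0,0,0,60],[0.4,-0.25,0.5,0,0,0,60],[0,0,0.8,0,0,0,60],[0,0,0.8,0,0,0,60],[0,0,0.8,0,0,0,60],[0,0,0.8,0,0,0,60]]]'
python3 -m crank '[[[0,0,0.8,0,0,0,60],[0,0,0.8,0,0,0,60],[0,0,0.8,0,0,0,60],[0,0,0.5,0,0,0,60],[0,0,0.34,0,0,0,60],[0,0,0.2,0,0,0,60],[0,0,0,0,0,0,60],[0,0,0,0,0,0,60]]]'
```

```text
time_s: 2.55
eef_pos: [492.8, -205.2, 99.6]
ee_rot: [-0.0, 0.977, 0.214, -0.0]
force: [-0.1, 0.2, 0.5]
grip_width: 0.704
grip_force: 0.0
time_s: 3.35
eef_pos: [493.0, -206.3, 15.8]
ee_rot: [0.0, 0.977, 0.214, 0.0]
force: [0.5, 0.5, -0.3]
grip_width: 0.703
grip_force: 0.0
```

```bash
python3 -m crank '[[[0,0,0,0,0,0,30],[0,0,0,0,0,0,20],[0,0,0,0,0,0,15],[0,0,0,0,0,0,10],[0,0,0,0,0,0,10],[0,0,0,0,0,0,10],[0,0,0,0,0,0,10],[0,0,0,0,0,0,10]]]' 60
python3 - <<'E'
from h import *
s=sense();print(s['force'],s['wrist_torque'],s['eef_pos'])
E
python3 -m crank '[[[0,0,-0.2,0,0,0,10],[0,0,-0.4,0,0,0,10],[0,0,-0.6,0,0,0,10],[0,0,-0.8,0,0,0,10],[0,0,-0.8,0,0,0,10],[0,0,-0.8,0,0,0,10],[0,0,-0.2,0,0,0,10],[0,0,0,0,0,0,10]]]'
```

```text
time_s: 4.15
eef_pos: [492.9, -206.3, 15.8]
ee_rot: [0.0, 0.977, 0.214, 0.0]
force: [-1.7, 0.2, 6.5]
grip_width: 0.249
grip_force: 60.0
[-1.70472001  0.15250275  6.52934671] [ 0.12840731  0.16308975 -0.00769173] [ 492.89953626 -206.30393231   15.82631668]
time_s: 4.95
eef_pos: [492.7, -206.2, 110.8]
ee_rot: [0.0, 0.977, 0.214, 0.0]
force: [0.2, -0.6, -3.4]
grip_width: 0.251
grip_force: 59.0
```

```bash
python3 -m crank '[[[0.5,-0.5,-0.6,0,0,0,10],[0.74,-0.8,-0.6,0,0,0,10],[0.74,-0.8,-0.6,0,0,0,10],[0.74,-0.8,-0.6,0,0,0,10],[0.74,-0.8,-0.6,0,0,0,10],[0.74,-0.8,-0.6,0,0,0,10],[0.74,-0.8,-0.6,0,0,0,10],[0.74,-0.8,-0.6,0,0,0,10]]]'
python3 -m crank '[[[0.24,-0.3,0,0,0,0.4,10],[0,0,0,0,0,0.5,10],[0,0,0,0,0,0.5,10],[0,0,0,0,0,0.3,10],[0,0,0,0,0,0,10],[0,0,0,0,0,0,10],[0,0,0,0,0,0,10],[0,0,0,0,0,0,10]]]'
python3 - <<'E'
from h import *
T=T_tool();np.save('T2.npy',T)
im=save('wrist','e.png')
cv2.imwrite('pics/e2.png',cv2.resize(im,(800,600),interpolation=cv2.INTER_CUBIC))
E
```

```text
time_s: 5.75
eef_pos: [557.9, -7.1, 229.5]
ee_rot: [-0.001, 0.977, 0.213, -0.001]
force: [0.8, 0.4, -2.0]
grip_width: 0.244
grip_force: 59.1
time_s: 6.55
eef_pos: [560.4, 1.0, 230.1]
ee_rot: [-0.0, 0.995, 0.097, -0.0]
force: [0.0, -0.1, -2.9]
grip_width: 0.246
grip_force: 59.3
```

View pics/e2.png

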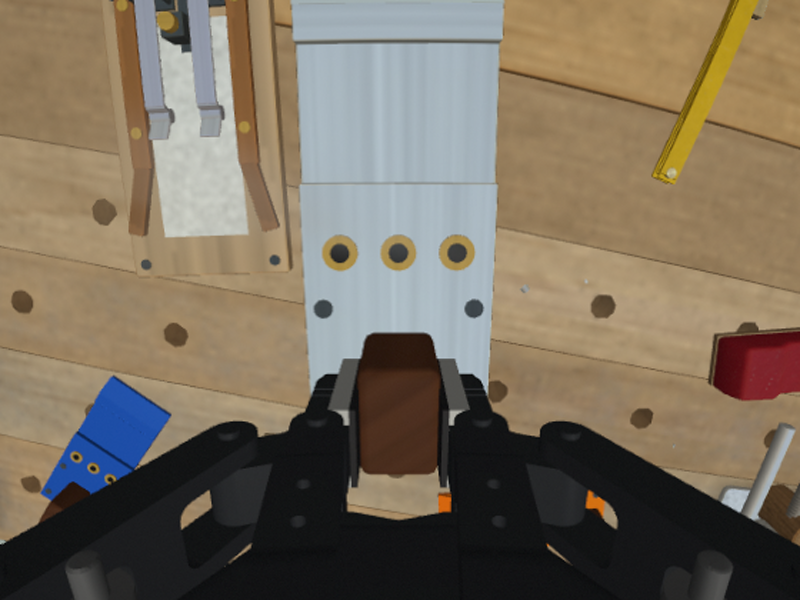

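The wrist view shows the jig with its mouth down the picture: front corners at about (140,273) and (288,265), laminate corners at (163,237) and (248,234), fence screws at (136,133) and (244,127), roller ends at (160,125) and (210,122). The held plate runs straight up the picture from x≈300 to x≈500.

Run:
```python
from h import *
np.set_printoptions(precision=1,suppress=True)
T=np.load('T2.npy');print(T)
pj=np.array([(140,273),(288,265),(163,237),(248,234),(136,133),(244,127),(146,265),(275,260),(160,137),(210,134)])*.7
print(pix2plane('wrist',pj,[16,16,16,16,24,24,16,16,22,22],T))
# plate: in world, underside z ~ Tz-15.8
zb=T[2,3]-15.8
pp=np.array([(300,184),(497,184),(297,42),(502,40),(340,253),(398,253),(457,253),(398,184),(399,41)])*.7
W=pix2plane('wrist',pp,zb+10,T)
print((W-T[:3,3])@T[:3,:3])
# refined subpix look: project jig front-edge etc later
```

```text
[[  1.    0.2  -0.  560.4]
 [  0.2  -1.    0.    1. ]
 [ -0.   -0.   -1.  230.1]
 [  0.    0.    0.    1. ]]
[[514.5 194.   16. ]
 [542.3  81.3  16. ]
 [545.7 177.8  16. ]
 [559.8 114.   16. ]
 [617.6 200.   24. ]
 [634.6 123.8  24. ]
 [521.7 189.6  16. ]
 [544.2  91.5  16. ]
 [617.7 183.3  22. ]
 [625.8 147.7  22. ]]
[[ 62.3 -28.9   5.8]
 [ 62.3  30.2   5.8]
 [102.2 -28.2   5.8]
 [102.8  30.    5.8]
 [ 41.3 -17.4   5.8]
 [ 41.3   0.5   5.8]
 [ 41.4  18.8   5.8]
 [ 62.2   0.5   5.8]
 [102.2   0.8   5.8]]
```

```bash
python3 -m crank '[[[-0.23,-0.71,0.7,0,0,0,10],[-0.23,-0.71,0.7,0,0,0,10],[-0.23,-0.71,0.7,0,0,0,10],[-0.23,-0.71,0.7,0,0,0,10],[-0.23,-0.71,0.7,0,0,0,10],[-0.23,-0.71,0.7,0,0,0,10],[-0.23,-0.71,0.7,0,0,0,10],[-0.23,-0.71,0.7,0,0,-0.2,10]]]'
python3 -m crank '[[[0,0,0.6,0,0,0,10],[0,0,0.6,0,0,0,10],[0,0,0.4,0,0,0,10],[0,0,0.2,0,0,0,10],[0,0,0.1,0,0,0,10],[0,0,0,0,0,0,10],[0,0,0,0,0,0,10],[0,0,0,0,0,0,10]]]'
python3 - <<'E'
from h import *
T=T_tool();np.save('T3.npy',T);print(T)
im=save('wrist','f.png')
cv2.imwrite('pics/f2.png',cv2.resize(im,(800,600),interpolation=cv2.INTER_CUBIC))
E
```

```text
time_s: 7.4
eef_pos: [487.7, 132.2, 89.8]
ee_rot: [-0.0, 0.994, 0.11, 0.0]
force: [-0.9, -0.5, -2.9]
grip_width: 0.247
grip_force: 59.1
time_s: 8.2
eef_pos: [488.3, 131.6, 43.3]
ee_rot: [0.0, 0.994, 0.11, 0.0]
force: [-0.8, 0.2, -2.1]
grip_width: 0.245
grip_force: 59.3
[[ 9.75724078e-01  2.19001661e-01  8.92312227e-04  4.88318929e+02]
 [ 2.19001720e-01 -9.75724472e-01  3.25875321e-05  1.31568899e+02]
 [ 8.77787600e-04  1.63621473e-04 -9.99999601e-01  4.32610132e+01]
 [ 0.00000000e+00  0.00000000e+00  0.00000000e+00  1.00000000e+00]]
```

View pics/f2.png

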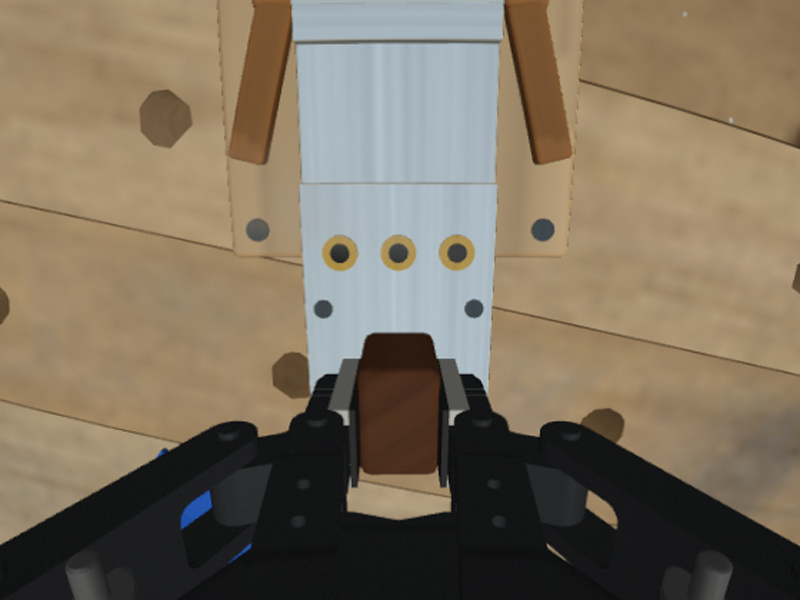

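The plate lies centred and parallel in the mouth (bolts at (257,230) and (543,230) mirror about 400, plate axis at 398), with the nose ahead between the fences. The bed's front edge is at row 256. I'll lower it.

```bash
python3 - <<'E'
from h import *
T=np.load('T3.npy')
px=np.array([(270,256),(530,256),(257,230),(543,230),(248,163),(552,163)])*.7
W=pix2plane('wrist',px,[16,16,16,16,24,24],T);print(((W-T[:3,3])@T[:3,:3]).round(1))
E
python3 -m crank '[[[0,0.01,0.1,0,0,0,10],[0,0.01,0.1,0,0,0,10],[0,0,0.08,0,0,0,10],[0,0,0.06,0,0,0,10],[0,0,0.04,0,0,0,10],[0,0,0.02,0,0,0,10],[0,0,0,0,0,0,10],[0,0,0,0,0,0,10]]]'
```

```text
[[ 36.8 -45.2  27.3]
 [ 36.8  47.6  27.3]
 [ 46.1 -49.2  27.3]
 [ 46.1  51.6  27.3]
 [ 68.9 -48.4  19.3]
 [ 68.9  50.7  19.3]]
time_s: 9.05
eef_pos: [488.2, 131.1, 32.8]
ee_rot: [-0.0, 0.994, 0.11, 0.0]
force: [0.8, -0.7, -2.5]
grip_width: 0.25
grip_force: 59.3
```

```bash
python3 -m crank '[[[0,0,0.02,0,0,0,10],[0,0,0.01,0,0,0,10],[0,0,0.01,0,0,0,10],[0,0,0,0,0,0,10],[0,0,0,0,0,0,10],[0,0,0,0,0,0,10],[0,0,0,0,0,0,10],[0,0,0,0,0,0,10]]]'
```

```text
time_s: 9.85
eef_pos: [488.2, 131.1, 31.8]
ee_rot: [-0.0, 0.994, 0.11, 0.0]
force: [-0.9, 0.5, -1.1]
grip_width: 0.245
grip_force: 59.5
```

```bash
python3 -m crank '[[[0,0,0.01,0,0,0,10],[0,0,0.01,0,0,0,10],[0,0,0,0,0,0,10],[0,0,0,0,0,0,10],[0,0,0,0,0,0,10],[0,0,0,0,0,0,10],[0,0,0,0,0,0,10],[0,0,0,0,0,0,10]]]'
python3 - <<'E'
from h import *
print(sense()['force'],sense()['wrist_torque'])
E
```

```text
time_s: 10.65
eef_pos: [488.2, 131.1, 31.8]
ee_rot: [0.0, 0.994, 0.11, 0.0]
force: [-3.1, -0.0, 5.2]
grip_width: 0.247
grip_force: 60.4
[-3.06178727 -0.03588073  5.19799387] [-0.06733603  0.38921663 -0.03332521]
```

```bash
python3 -m crank '[[[0.05,0,-0.01,0,0,0,10],[0.1,0,0,0,0,0,10],[0.1,0,0,0,0,0,10],[0.1,0,0,0,0,0,10],[0.1,0,0,0,0,0,10],[0.1,0,0,0,0,0,10],[0.05,0,0,0,0,0,10],[0,0,0,0,0,0,10]]]'
python3 -m crank '[[[0.05,0,0,0,0,0,10],[0.05,0,0,0,0,0,10],[0.05,0,0,0,0,0,10],[0.05,0,0,0,0,0,10],[0.05,0,0,0,0,0,10],[0.05,0,0,0,0,0,10],[0,0,0,0,0,0,10],[0,0,0,0,0,0,10]]]'
```

```text
time_s: 11.45
eef_pos: [503.3, 134.5, 31.8]
ee_rot: [0.0, 0.994, 0.11, 0.0]
force: [-0.7, -0.7, 4.7]
grip_width: 0.246
grip_force: 60.3
time_s: 12.25
eef_pos: [510.5, 136.1, 31.8]
ee_rot: [0.0, 0.994, 0.11, 0.0]
force: [-1.6, -1.1, 5.6]
grip_width: 0.246
grip_force: 60.4
```

```bash
python3 -m crank '[[[0.05,0,0,0,0,0,10],[0.05,0,0,0,0,0,10],[0.05,0,0,0,0,0,10],[0.05,0,0,0,0,0,10],[0,0,0,0,0,0,10],[0,0,0,0,0,0,10],[0,0,0,0,0,0,10],[0,0,0,0,0,0,10]]]'
python3 -m crank '[[[0.05,0,0,0,0,0,10],[0.05,0,0,0,0,0,10],[0.05,0,0,0,0,0,10],[0.05,0,0,0,0,0,10],[0,0,0,0,0,0,10],[0,0,0,0,0,0,10],[0,0,0,0,0,0,10],[0,0,0,0,0,0,10]]]'
```

```text
time_s: 13.05
eef_pos: [514.0, 137.0, 31.8]
ee_rot: [0.0, 0.994, 0.11, -0.002]
force: [-11.2, -3.1, 11.6]
grip_width: 0.25
grip_force: 61.2
time_s: 13.85
eef_pos: [518.7, 138.1, 31.8]
ee_rot: [0.0, 0.994, 0.11, -0.002]
force: [-10.6, -2.0, 12.6]
grip_width: 0.247
grip_force: 61.3
```

```bash
python3 -m crank '[[[0.06,0,0,0,0,0,10],[0.06,0,0,0,0,0,10],[0.06,0,0,0,0,0,10],[0.06,0,0,0,0,0,10],[0.06,0,0,0,0,0,10],[0.06,0,0,0,0,0,10],[0,0,0,0,0,0,10],[0,0,0,0,0,0,10]]]'
python3 -m crank '[[[0.06,0,0,0,0,0,10],[0.06,0,0,0,0,0,10],[0.06,0,0,0,0,0,10],[0.06,0,0,0,0,0,10],[0.06,0,0,0,0,0,10],[0,0,0,0,0,0,10],[0,0,0,0,0,0,10],[0,0,0,0,0,0,10]]]'
```

```text
time_s: 14.65
eef_pos: [528.0, 140.2, 31.8]
ee_rot: [0.0, 0.994, 0.11, -0.001]
force: [-8.4, -0.9, 9.7]
grip_width: 0.249
grip_force: 60.9
time_s: 15.45
eef_pos: [535.5, 141.9, 31.8]
ee_rot: [0.0, 0.994, 0.11, -0.001]
force: [-6.3, -2.4, 9.5]
grip_width: 0.248
grip_force: 60.8
```

```bash
python3 -m crank '[[[0.02,0,0,0,0,0,10],[0.02,0,0,0,0,0,10],[0.02,0,0,0,0,0,10],[0.02,0,0,0,0,0,10],[0.02,0,0,0,0,0,10],[0.02,0,0,0,0,0,10],[0,0,0,0,0,0,10],[0,0,0,0,0,0,10]]]'
python3 -m crank '[[[0.02,0,0,0,0,0,10],[0.02,0,0,0,0,0,10],[0.02,0,0,0,0,0,10],[0,0,0,0,0,0,10],[0,0,0,0,0,0,10],[0,0,0,0,0,0,10],[0,0,0,0,0,0,10],[0,0,0,0,0,0,10]]]'
```

```text
time_s: 16.25
eef_pos: [539.4, 142.6, 31.8]
ee_rot: [-0.0, 0.994, 0.11, 0.001]
force: [-1.2, 0.5, 5.6]
grip_width: 0.244
grip_force: 60.2
time_s: 17.05
eef_pos: [540.5, 142.8, 31.8]
ee_rot: [0.0, 0.994, 0.11, 0.0]
force: [-1.1, -1.0, 6.3]
grip_width: 0.245
grip_force: 60.6
```

Run:
```python
from h import *
T=np.load('T2.npy');im=cv2.imread('pics/e.png')
cv2.imwrite('pics/g.png',cv2.resize(im[0:75,80:180],(800,600),interpolation=cv2.INTER_CUBIC))
T3=np.load('T3.npy')
o=T3[:2,3]+141.5*T3[:2,0]+1.2*T3[:2,1];print('jig origin',o)
px=np.array([(187,50),(187,40),(172,40)])*.7
W=pix2plane('wrist',px,[16,26,26],T)[:,:2];print((W-o)@T3[:2,:2])
```

```text
jig origin [626.6466879  161.38677346]
[[54.01871001  0.12961465]
 [57.94925652  4.79260544]
 [58.69478324 -5.64666473]]
```

View pics/g.png

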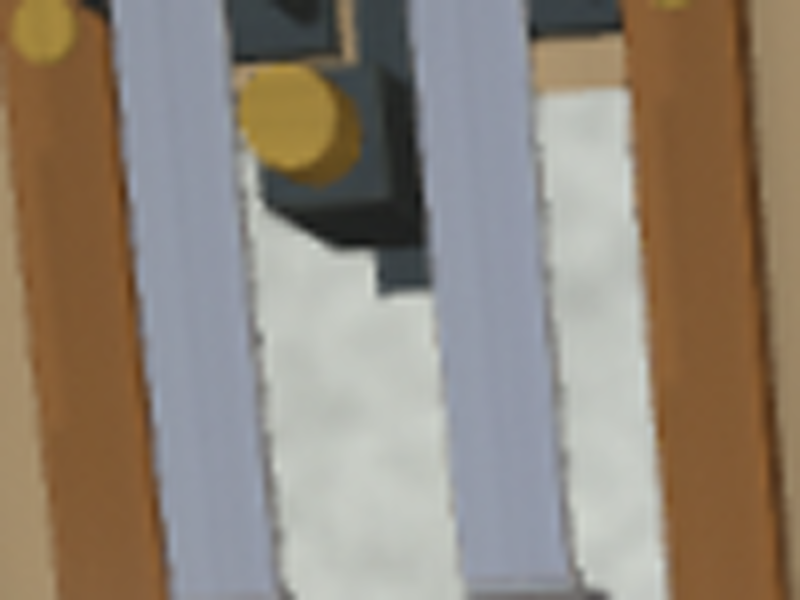

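The crop shows the dark stop block with its brass knob between the clips: its face meets the laminate at crop row 248 (picture (125,31)). A strip of bare slot ahead of it ends at crop row 293.

Run:
```python
from h import *
T=np.load('T2.npy');T3=np.load('T3.npy');o=np.array([626.6,161.4])
W=pix2plane('wrist',np.array([(122.5,31),(133,30.6),(127.5,36.6),(80+265/8,205/8),(80+385/8,198/8)]),[16,16,16,32,32],T)[:,:2];print((W-o)@T3[:2,:2])
s=sense();d=np.array(s['eef_pos'][:2])-o;print('nose x',(d@T3[:2,:2]+[128.3,.6]))
```

```text
[[58.42492335 -8.07651328]
 [58.04984621  2.69636596]
 [52.79158697 -3.47688474]
 [59.80700579 -9.96526773]
 [59.50561115  4.80814686]]
nose x [40.223293   -0.12262306]
```

```bash
cat > ok.py <<'E'
# stop the chain as soon as the plate meets resistance
from rig import *
import sys
s=sense();f=s['force'];p=s['eef_pos']
a=-(f[0]*.9757+f[1]*.219);n=(p[0]-626.6)*.9757+(p[1]-161.4)*.219+128.3
print('nose %.2f push %.1f fz %.1f t %.2f'%(n,a,f[2],s['time_s']))
sys.exit(a>float(sys.argv[1]))
E
python3 -m crank '[[[0.03,0,0,0,0,0,10],[0.03,0,0,0,0,0,10],[0.03,0,0,0,0,0,10],[0.03,0,0,0,0,0,10],[0.03,0,0,0,0,0,10],[0,0,0,0,0,0,10],[0,0,0,0,0,0,10],[0,0,0,0,0,0,10]]]' >/dev/null; python3 ok.py 5 && python3 -m crank '[[[0.03,0,0,0,0,0,10],[0.03,0,0,0,0,0,10],[0.03,0,0,0,0,0,10],[0.03,0,0,0,0,0,10],[0.03,0,0,0,0,0,10],[0,0,0,0,0,0,10],[0,0,0,0,0,0,10],[0,0,0,0,0,0,10]]]' >/dev/null && python3 ok.py 5
```

```text
nose 43.09 push 8.3 fz 11.1 t 17.85True
```

Run:
```python
from h import *
s=sense();print(s['force'],s['wrist_torque'],s['eef_pos'],s['ee_rot'])
a=save('scene','h1.png');b=save('side','h2.png');w=save('wrist','h3.png')
def c(im,x,y):return cv2.resize(im[y:y+60,x:x+80],(400,300),interpolation=cv2.INTER_CUBIC)
cv2.imwrite('pics/h.png',np.vstack([np.hstack([c(a,180,215),c(b,210,210)]),np.hstack([cv2.resize(w[0:210,140:420],(400,300)),cv2.resize(w,(400,300))])]))
```

```text
[-8.0465237  -1.91357585 11.12167695] [-0.26939175  1.11872474  0.00804705] [543.27716947 143.53505818  31.82358937] [ 1.07871628e-04  9.93892090e-01  1.10351192e-01 -1.05666695e-03]
```

View pics/h.png

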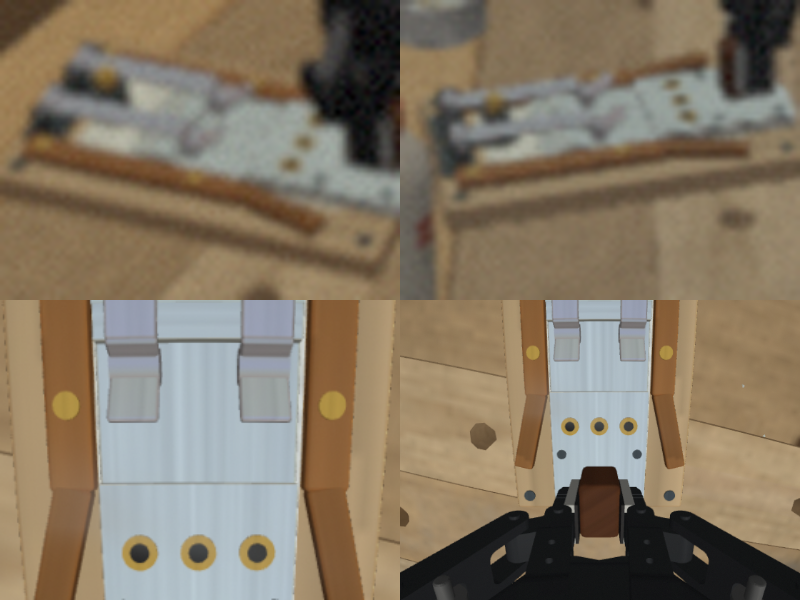

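The picture shows both clips seated in the recess and bare laminate still visible between nose and stop, so this resistance may only be drag from pressing down. I'll unload the downward press a little and see.

```bash
python3 -m crank '[[[0,0,-0.01,0,0,0,10],[0,0,-0.01,0,0,0,10],[0,0,0,0,0,0,10],[0,0,0,0,0,0,10],[0,0,0,0,0,0,10],[0,0,0,0,0,0,10],[0,0,0,0,0,0,10],[0,0,0,0,0,0,10]]]' ; python3 ok.py 5
python3 - <<'E'
from h import *
m=camera_model('scene');W=np.linalg.inv(np.array(m['world_from_camera']));T3=np.load('T3.npy');o=np.array([626.6,161.4])
for n,(ox,oy) in(('scene',(180,215)),('side',(210,210))):
  m=camera_model(n);W=np.linalg.inv(np.array(m['world_from_camera']))
  for x,y,z in[(43,-30,20),(43,30,20),(43,0,20),(53,0,16),(58,-8,16),(58,8,16),(-105,60,16),(-105,-60,16),(105,60,16)]:
    p=np.r_[o+T3[:2,0]*x-T3[:2,1]*y,z,1];c=W@p;q=np.array([c[0],-c[1]])/-c[2];q*=1+m['k1']*(q@q)
    print(n,(x,y,z),((q*m['fx']+[m['cx'],m['cy']]-[ox,oy])*5).round())
E
```

```text
time_s: 18.8
eef_pos: [543.3, 143.5, 31.8]
ee_rot: [0.0, 0.994, 0.11, -0.001]
force: [-5.9, -1.9, 6.4]
grip_width: 0.248
grip_force: 60.3
nose 43.07 push 6.1 fz 6.4 t 18.80
scene (43, -30, 20) [177.  79.]
scene (43, 30, 20) [127. 150.]
scene (43, 0, 20) [152. 114.]
scene (53, 0, 16) [136. 116.]
scene (58, -8, 16) [134. 105.]
scene (58, 8, 16) [120. 123.]
scene (-105, 60, 16) [378. 254.]
scene (-105, -60, 16) [459. 103.]
scene (105, 60, 16) [ -8. 168.]
side (43, -30, 20) [124.  99.]
side (43, 30, 20) [143. 155.]
side (43, 0, 20) [133. 126.]
side (53, 0, 16) [117. 135.]
side (58, -8, 16) [106. 128.]
side (58, 8, 16) [110. 143.]
side (-105, 60, 16) [407. 152.]
side (-105, -60, 16) [350.  47.]
side (105, 60, 16) [ 42. 207.]True
```

```bash
python3 -m crank '[[[0,0,-0.01,0,0,0,10],[0,0,-0.01,0,0,0,10],[0,0,0,0,0,0,10],[0,0,0,0,0,0,10],[0,0,0,0,0,0,10],[0,0,0,0,0,0,10],[0,0,0,0,0,0,10],[0,0,0,0,0,0,10]]]' >/dev/null; python3 ok.py 5; python3 -m crank '[[[0.01,0,0,0,0,0,10],[0.01,0,0,0,0,0,10],[0,0,0,0,0,0,10],[0,0,0,0,0,0,10],[0,0,0,0,0,0,10],[0,0,0,0,0,0,10],[0,0,0,0,0,0,10],[0,0,0,0,0,0,10]]]' >/dev/null; python3 ok.py 5
```

```text
nose 43.62 push 2.8 fz -4.9 t 19.60
nose 44.32 push 2.5 fz -5.8 t 20.40False
False
```

The snag was drag from the downward press, and the plate slides at 2.5 N now. I'll creep on, with each step gated on the force.

```bash
python3 -m crank '[[[0.02,0,0.005,0,0,0,10],[0.02,0,0,0,0,0,10],[0.02,0,0,0,0,0,10],[0,0,0,0,0,0,10],[0,0,0,0,0,0,10],[0,0,0,0,0,0,10],[0,0,0,0,0,0,10],[0,0,0,0,0,0,10]]]' >/dev/null; python3 ok.py 5 && python3 -m crank '[[[0.02,0,0,0,0,0,10],[0.02,0,0,0,0,0,10],[0.02,0,0,0,0,0,10],[0,0,0,0,0,0,10],[0,0,0,0,0,0,10],[0,0,0,0,0,0,10],[0,0,0,0,0,0,10],[0,0,0,0,0,0,10]]]' >/dev/null && python3 ok.py 5 && python3 -m crank '[[[0.02,0,0,0,0,0,10],[0.02,0,0,0,0,0,10],[0.02,0,0,0,0,0,10],[0,0,0,0,0,0,10],[0,0,0,0,0,0,10],[0,0,0,0,0,0,10],[0,0,0,0,0,0,10],[0,0,0,0,0,0,10]]]' >/dev/null && python3 ok.py 5
```

```text
nose 45.92 push 1.3 fz -5.1 t 21.20False
```

```bash
sed -i 's/sys.exit(a>/sys.exit(int(a>/; s/argv\[1\]))$/argv[1])))/' ok.py; tail -1 ok.py; python3 -m crank '[[[0.02,0,0,0,0,0,10],[0.02,0,0,0,0,0,10],[0.02,0,0,0,0,0,10],[0,0,0,0,0,0,10],[0,0,0,0,0,0,10],[0,0,0,0,0,0,10],[0,0,0,0,0,0,10],[0,0,0,0,0,0,10]]]' >/dev/null; python3 ok.py 5 && python3 -m crank '[[[0.02,0,0,0,0,0,10],[0.02,0,0,0,0,0,10],[0.02,0,0,0,0,0,10],[0,0,0,0,0,0,10],[0,0,0,0,0,0,10],[0,0,0,0,0,0,10],[0,0,0,0,0,0,10],[0,0,0,0,0,0,10]]]' >/dev/null && python3 ok.py 5 && python3 -m crank '[[[0.02,0,0,0,0,0,10],[0.02,0,0,0,0,0,10],[0.02,0,0,0,0,0,10],[0,0,0,0,0,0,10],[0,0,0,0,0,0,10],[0,0,0,0,0,0,10],[0,0,0,0,0,0,10],[0,0,0,0,0,0,10]]]' >/dev/null && python3 ok.py 5
```

```text
sys.exit(int(a>float(sys.argv[1])))
nose 47.34 push 2.1 fz -4.1 t 22.00
nose 48.91 push 2.4 fz -5.3 t 22.80
nose 50.38 push 2.2 fz -5.5 t 23.60
```

```bash
python3 -m crank '[[[0.01,0,0,0,0,0,10],[0.01,0,0,0,0,0,10],[0.01,0,0,0,0,0,10],[0,0,0,0,0,0,10],[0,0,0,0,0,0,10],[0,0,0,0,0,0,10],[0,0,0,0,0,0,10],[0,0,0,0,0,0,10]]]' >/dev/null; python3 ok.py 4.5 && python3 -m crank '[[[0.01,0,0,0,0,0,10],[0.01,0,0,0,0,0,10],[0.01,0,0,0,0,0,10],[0,0,0,0,0,0,10],[0,0,0,0,0,0,10],[0,0,0,0,0,0,10],[0,0,0,0,0,0,10],[0,0,0,0,0,0,10]]]' >/dev/null && python3 ok.py 4.5 && python3 -m crank '[[[0.01,0,0,0,0,0,10],[0.01,0,0,0,0,0,10],[0.01,0,0,0,0,0,10],[0,0,0,0,0,0,10],[0,0,0,0,0,0,10],[0,0,0,0,0,0,10],[0,0,0,0,0,0,10],[0,0,0,0,0,0,10]]]' >/dev/null && python3 ok.py 4.5 && python3 -m crank '[[[0.01,0,0,0,0,0,10],[0.01,0,0,0,0,0,10],[0.01,0,0,0,0,0,10],[0,0,0,0,0,0,10],[0,0,0,0,0,0,10],[0,0,0,0,0,0,10],[0,0,0,0,0,0,10],[0,0,0,0,0,0,10]]]' >/dev/null && python3 ok.py 4.5 && python3 -m crank '[[[0.01,0,0,0,0,0,10],[0.01,0,0,0,0,0,10],[0.01,0,0,0,0,0,10],[0,0,0,0,0,0,10],[0,0,0,0,0,0,10],[0,0,0,0,0,0,10],[0,0,0,0,0,0,10],[0,0,0,0,0,0,10]]]' >/dev/null && python3 ok.py 4.5 && python3 -m crank '[[[0.01,0,0,0,0,0,10],[0.01,0,0,0,0,0,10],[0.01,0,0,0,0,0,10],[0,0,0,0,0,0,10],[0,0,0,0,0,0,10],[0,0,0,0,0,0,10],[0,0,0,0,0,0,10],[0,0,0,0,0,0,10]]]' >/dev/null && python3 ok.py 4.5
```

```text
nose 51.08 push 3.2 fz -3.7 t 24.40
nose 51.88 push 2.2 fz -4.7 t 25.20
nose 52.60 push 2.7 fz -4.4 t 26.00
nose 53.35 push 1.4 fz -5.3 t 26.80
nose 54.09 push 2.8 fz -5.4 t 27.60
nose 54.84 push 2.1 fz -5.1 t 28.40
```

```bash
python3 -m crank '[[[0.01,0,0,0,0,0,10],[0.01,0,0,0,0,0,10],[0,0,0,0,0,0,10],[0,0,0,0,0,0,10],[0,0,0,0,0,0,10],[0,0,0,0,0,0,10],[0,0,0,0,0,0,10],[0,0,0,0,0,0,10]]]' >/dev/null; python3 ok.py 4.5 && python3 -m crank '[[[0.01,0,0,0,0,0,10],[0.01,0,0,0,0,0,10],[0,0,0,0,0,0,10],[0,0,0,0,0,0,10],[0,0,0,0,0,0,10],[0,0,0,0,0,0,10],[0,0,0,0,0,0,10],[0,0,0,0,0,0,10]]]' >/dev/null && python3 ok.py 4.5 && python3 -m crank '[[[0.01,0,0,0,0,0,10],[0.01,0,0,0,0,0,10],[0,0,0,0,0,0,10],[0,0,0,0,0,0,10],[0,0,0,0,0,0,10],[0,0,0,0,0,0,10],[0,0,0,0,0,0,10],[0,0,0,0,0,0,10]]]' >/dev/null && python3 ok.py 4.5 && python3 -m crank '[[[0.01,0,0,0,0,0,10],[0.01,0,0,0,0,0,10],[0,0,0,0,0,0,10],[0,0,0,0,0,0,10],[0,0,0,0,0,0,10],[0,0,0,0,0,0,10],[0,0,0,0,0,0,10],[0,0,0,0,0,0,10]]]' >/dev/null && python3 ok.py 4.5 && python3 -m crank '[[[0.01,0,0,0,0,0,10],[0.01,0,0,0,0,0,10],[0,0,0,0,0,0,10],[0,0,0,0,0,0,10],[0,0,0,0,0,0,10],[0,0,0,0,0,0,10],[0,0,0,0,0,0,10],[0,0,0,0,0,0,10]]]' >/dev/null && python3 ok.py 4.5 && python3 -m crank '[[[0.01,0,0,0,0,0,10],[0.01,0,0,0,0,0,10],[0,0,0,0,0,0,10],[0,0,0,0,0,0,10],[0,0,0,0,0,0,10],[0,0,0,0,0,0,10],[0,0,0,0,0,0,10],[0,0,0,0,0,0,10]]]' >/dev/null && python3 ok.py 4.5 && python3 -m crank '[[[0.01,0,0,0,0,0,10],[0.01,0,0,0,0,0,10],[0,0,0,0,0,0,10],[0,0,0,0,0,0,10],[0,0,0,0,0,0,10],[0,0,0,0,0,0,10],[0,0,0,0,0,0,10],[0,0,0,0,0,0,10]]]' >/dev/null && python3 ok.py 4.5
```

```text
nose 55.33 push 1.7 fz -5.5 t 29.20
nose 55.84 push 0.9 fz -7.2 t 30.00
nose 56.33 push 2.4 fz -4.8 t 30.80
nose 56.86 push 2.8 fz -4.9 t 31.60
nose 57.34 push 1.9 fz -5.1 t 32.40
nose 57.60 push 5.3 fz -3.7 t 33.20
```

```bash
python3 -m crank '[[[0.01,0,0,0,0,0,10],[0,0,0,0,0,0,10],[0,0,0,0,0,0,10],[0,0,0,0,0,0,10],[0,0,0,0,0,0,10],[0,0,0,0,0,0,10],[0,0,0,0,0,0,10],[0,0,0,0,0,0,10]]]' >/dev/null; python3 ok.py 7.5 && python3 -m crank '[[[0.01,0,0,0,0,0,10],[0,0,0,0,0,0,10],[0,0,0,0,0,0,10],[0,0,0,0,0,0,10],[0,0,0,0,0,0,10],[0,0,0,0,0,0,10],[0,0,0,0,0,0,10],[0,0,0,0,0,0,10]]]' >/dev/null && python3 ok.py 7.5
```

```text
nose 57.58 push 6.2 fz -3.0 t 34.00
nose 57.59 push 8.3 fz -2.4 t 34.80
```

Position holds at 57.6 while the push climbs to 8 N, and it agrees with the stop seen at about 58, so it is home. I'll ease it down, then release.

```bash
python3 -m crank '[[[0,0,0.01,0,0,0,10],[0,0,0,0,0,0,10],[0,0,0.01,0,0,0,10],[0,0,0,0,0,0,10],[0,0,0,0,0,0,10],[0,0,0,0,0,0,10],[0,0,0,0,0,0,10],[0,0,0,0,0,0,10]]]' 
python3 ok.py 9
```

```text
time_s: 35.6
eef_pos: [557.4, 146.7, 32.0]
ee_rot: [0.0, 0.994, 0.11, -0.001]
force: [-9.8, -3.0, -0.4]
grip_width: 0.246
grip_force: 59.4
nose 57.55 push 10.2 fz -0.4 t 35.60
```

```bash
python3 -m crank '[[[-0.01,0,0.005,0,0,0,10],[0,0,0,0,0,0,10],[0,0,0,0,0,0,10],[0,0,0,0,0,0,24],[0,0,0,0,0,0,28],[0,0,0,0,0,0,36],[0,0,0,0,0,0,44],[0,0,0,0,0,0,50]]]' 20
python3 ok.py 9
python3 -m crank '[[[0,0,0,0,0,0,50],[0,0,-0.2,0,0,0,50],[0,0,-0.5,0,0,0,50],[0,0,-0.8,0,0,0,50],[0,0,-0.8,0,0,0,50],[0,0,-0.8,0,0,0,50],[-0.5,0,-0.8,0,0,0,50],[-0.5,0,-0.8,0,0,0,50]]]'
python3 -m crank '[[[-0.5,0,-0.8,0,0,0,50],[-0.5,0,-0.8,0,0,0,50],[-0.5,0,-0.5,0,0,0,50],[0,0,0,0,0,0,50],[0,0,0,0,0,0,50],[0,0,0,0,0,0,50],[0,0,0,0,0,0,50],[0,0,0,0,0,0,50]]]'
python3 - <<'E'
from h import *
np.save('T5.npy',T_tool());im=save('wrist','k.png')
a=save('scene','k1.png');b=save('side','k2.png')
c=lambda im,x,y:cv2.resize(im[y:y+60,x:x+80],(400,300),interpolation=cv2.INTER_CUBIC)
cv2.imwrite('pics/kk.png',np.hstack([cv2.resize(im[0:210,140:420],(400,300)) ,c(b,210,210)]))
cv2.imwrite('pics/kk.png',np.vstack([np.hstack([cv2.resize(im,(400,300)),c(b,210,210)]),np.hstack([cv2.resize(im[0:180,160:400],(400,300),interpolation=cv2.INTER_CUBIC),c(a,180,215)])]))
E
```

```text
time_s: 36.4
eef_pos: [558.2, 146.8, 32.0]
ee_rot: [-0.0, 0.994, 0.11, 0.0]
force: [0.2, -0.4, -0.8]
grip_width: 0.588
grip_force: 0.0
nose 58.36 push -0.1 fz -0.8 t 36.40
time_s: 37.2
eef_pos: [533.3, 141.3, 151.1]
ee_rot: [0.0, 0.994, 0.11, 0.001]
force: [0.1, -0.5, 0.2]
grip_width: 0.585
grip_force: 0.0
time_s: 38.0
eef_pos: [497.0, 133.1, 201.2]
ee_rot: [-0.0, 0.994, 0.11, -0.001]
force: [0.0, 0.9, -0.1]
grip_width: 0.583
grip_force: 0.0
```

View pics/kk.png

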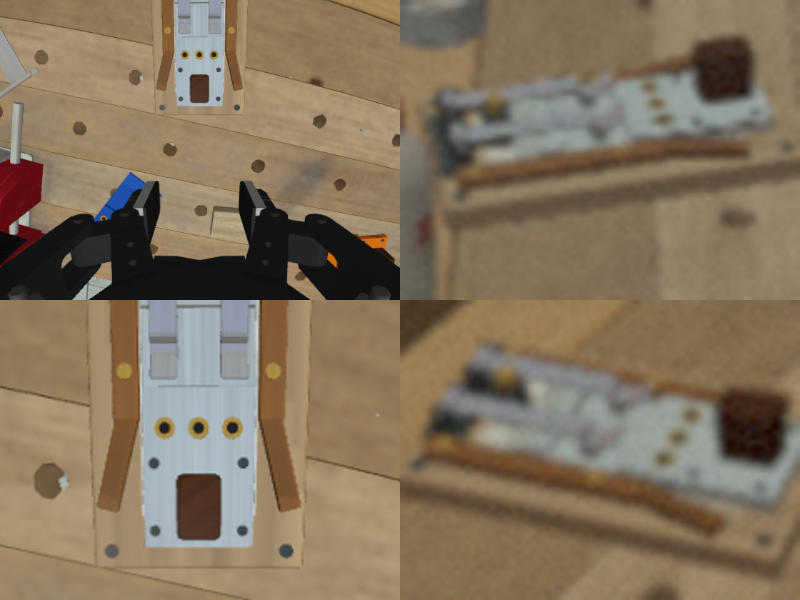

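The plate lies straight in the channel with both clips in the recess. Its rear edge is at crop row 548 and the bed front edge at row 568. I'll check the numbers and compare with the nose position when home.

Run:
```python
from h import *
T=np.load('T5.npy');o=np.array([626.6,161.4]);A=np.load('T3.npy')[:2,:2]
px=[(160+x/1.667,(y-300)/1.667) for x,y in[(146,548),(253,545),(200,568),(164,428),(198,428),(232,428)]]
print(((pix2plane('wrist',px,[26,26,16,26,26,26],T)[:,:2]-o)@A).round(1))
```

```text
[[ -93.1  -29.3]
 [ -91.4   30.2]
 [-105.4    0.8]
 [ -29.6  -18.5]
 [ -29.6   -0.4]
 [ -29.6   17.7]]
```

```bash
python3 -c "
from rig import *
print(finish_job())"
```

```text
the job is handed in; nothing more can be done
None
```

The plate is in the jig with both clips snapped into its recess and its nose home against the stop, about 57.6 mm ahead of the jig's origin; the last push was about 10 N, and I let go, backed the arm clear and handed the job in at about 38 s.

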